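# Lay out a treatment place around the warming plate

### The job

Lay out this treatment place: stand the clear vial with the blue label on the middle of the warming plate's dark disc, and the amber vial on the table two to three centimetres behind the plate (the side away from its knob), in line with the disc's centre. Lay the swab box flat on the middle of the blue mat with its long side along the mat's long side, stand the steel cup, mouth up, on the middle of the box, and stand the yellow-lidded jar on the table in line with the centres of disc and mat, midway between the two. Leave the green-labelled vial and the red-capped white vial where they stand; everything ends upright, released and still.

Things in the scene. Friction and masses are not known exactly. Their poses are not given: they have to be found in the camera images.
- saline_mid (a point): Clear-glass vial with a BLUE label and a bare steel cap, 90 mm tall; straight body 44 mm in diameter up to 59 mm, then a 27 mm neck and a 31 mm cap. Loose. Point half-way up on its axis; z is its axis (up).
- amber_mid (a point): Amber (brown) glass vial with a pale paper label and a white cap, 76 mm tall; straight body 44 mm in diameter up to 50 mm, then a 27 mm neck and a 31 mm cap. Loose. Point half-way up on its axis; z is its axis (up).
- jar_mid (a point): White plastic jar with a YELLOW lid, 60 mm tall: body 48 mm in diameter, lid (top 16 mm) 52 mm in diameter. Loose. Point half-way up on its axis; z is its axis (up).
- swabs_mid (a point): Flat closed cardboard swab box with a green band round one end, 84 x 52 mm and 28 mm high, lying flat. Loose. Point at its centre, 14 mm above its underside; x along its 84 mm side, y along its 52 mm side, z up.
- cup_mid (a point): Open steel cup, rim 50 mm in diameter, slightly narrower at the foot, 48 mm tall, wall 3 mm, mouth up. Loose. Point half-way up on its axis; z is its axis (up).
- plate: Warming plate, fixed to the table: low white box 130 mm deep and 100 mm wide with a dark steel disc 84 mm in diameter on it, the disc's top 17 mm above the table. Origin at table height under the disc's centre. x points to its back, y to its left (seen from its front), z up. The box reaches from 80 mm in front of the origin (-x, the side with the small black knob, whose top is 23 mm above the table) to 50 mm behind it. It faces roughly the robot.
- mat: Blue mat, fixed to the table, 150 mm (x) by 110 mm (y), 4 mm thick, flat. Origin at the centre of its underside, at table height; x along its long side, z up. It lies beside the warming plate, to its left or right: the centres of disc and mat are 250 mm apart, along the plate's y axis.
- greenvial_mid (a point): Bystander: clear-glass vial with a GREEN label and a green cap, 90 mm tall, 44 mm in diameter. Not to be moved. Loose. Point half-way up on its axis; z is its axis (up).
- whitevial_mid (a point): Bystander: white plastic vial with a RED cap, 80 mm tall, 42 mm in diameter. Not to be moved. Loose. Point half-way up on its axis; z is its axis (up).

How it is judged:
By the outcome, as a careful person would: the job done as asked, in the order asked, and still so for the second after the job is handed in, with the robot touching nothing.
It also fails if it takes over 128 s, if anything falls off the work surface, if the arm or the gripper's body presses on something with over 40 N, if the wrist force passes 120 N, or if a joint passes its speed limit or range.

### The arm

A 7-joint arm with a two-finger parallel gripper is mounted at the origin on the work surface. World frame = base frame: x ahead of the robot, y to its left, z up, the work surface at z = 0. Lengths are in m, angles in degrees, forces in N, time in s.
With the tool pointing down it reaches from about 0.425 to 0.875 m from the base axis. Payload 4.7 kg.
Tool frame: the origin (TCP) lies on the centre line of the jaws, within the pads' length; the fingertips stand 19 mm ahead of it and the grasp point (between the pads) is the TCP; z points along the fingers, y is the line along which they close (so a half turn about z gives the same grasp; the last joint's range is limited). The gripper opens to 87 mm and grips with 3 to 60 N. Pads are 19 mm wide; open, the fingers measure 117 mm over their backs; the gripper's body (75 mm by 190 mm) begins 51 mm behind the grasp point.
Start: joints at [71.224, 18.392, -4.016, 83.108, 1.295, 78.541, -3.26], TCP at [0.218, -0.612, 0.242] pointing down, gripper open.
Joint ranges: [-163.93, 163.93], [-17.29, 119.83], [-79.2, 71.16], [3.27, 140.29], [-89.18, 269.18], [5.43, 117.66], [-154.24, 154.24]. Speed limits (degrees/s): [147.25, 147.25, 180, 180, 180, 180, 180].

### API

Orientations are given as [roll, pitch, yaw] about the fixed x, y, z axes, in that order (R = Rz(yaw) Ry(pitch) Rx(roll)).
In Python, from cell import env, imaging gives the robot as it stands.
- The arm moves only by the shell command python3 -m crank 'ROWS' [OPENING] [FORCE]. ROWS is JSON, a list of rows, each an object of numbers: "x", "y", "z": the shift along the tool's x, y, z in m; "turn": the turn about the tool's z in rad. In form: [{"x": .., "y": .., "z": .., "turn": ..}, ...]. A call has 1 to 12 rows; each row is the pose to reach, as a shift and turn from the pose commanded when the call began, along the tool's axes at that moment; what a row does not reach only later rows make up. A row lasts 1/8 s, in which the tool goes at most 62.5 mm and 10.7 degrees, less where a joint would pass 70% of its speed; a pose out of reach is approached as far as the arm can. A call with a gripper value outside its range is refused whole. OPENING is the finger opening in m, from 0 to 0.087, set as the call begins (- or left out, the last holds). The fingers move at their own pace and stop on an object; FORCE is the grip in N (left out, the last holds). Time passes only in rows, so rows that repeat a pose let the fingers close. It gives the time, the measured TCP pose, the force, the opening and the grip force at its end, in the units of the state.
- env.get_obs(): the state, without advancing time (a new reading comes with each control period).
- imaging.read_camera(name): name is "scene" or "top" or "wrist"; returns the picture (384x512x3 uint8, red, green, blue); there is no depth.
- imaging.get_calibration(name): a dict with "camera_matrix" (3x3 intrinsics, pixels), "position" and "attitude" of the camera in the world. Camera axes: x right, y up, looking along -z (the intrinsics and any distortion apply to the point x, -y, -z); pixel columns grow to the right and rows downward; lengths in m; the calibration is good to about 2 mm. A picture is of the moment at which its call begins: read the wrist's pose just before it. get_calibration takes no time and is no camera call; for the wrist camera it gives the pose at the moment of the call.
- env.sign_off(): hands the job in; it is judged then, once.
The state is a dict: "time_s": time; "qpos": joint angles; "joint_velocities": joint speeds; "effort": joint torques, N m; "tool_pos": TCP position; "tool_rot": TCP orientation; "force": force on the tool from outside, world axes, zero at the start; "wrist_torque": the same for the moment, N m; "grip_width": finger opening in m; "grasp_force": force on a finger pad.
Only numpy, scipy, OpenCV 4.12 (cv2) and the standard library are available. Lean on these libraries where they do the work, as an engineer would, in place of code of your own. Each camera call takes 0.05 s, during which the arm holds its last target. There are 200 camera calls.

## Working session

There is one attempt and no reset: what is moved stays moved. The work goes in short steps, Python scripts to look and compute and a shell command to move; the robot and the scene stay as the last step left them, time stands still between calls to the robot, and variables do not carry over. Pictures are saved under pics/ and viewed, at most 14 in all, crops included, and the job is handed in when it is done.

```bash
ls; mkdir -p pics
python3 - <<'E'
from cell import env, imaging
import cv2
for n in ("scene","top"):
    im=imaging.read_camera(n); cv2.imwrite(f"pics/{n}0.png",cv2.resize(im[:,:,::-1],(800,600),interpolation=cv2.INTER_CUBIC))
    c=imaging.get_calibration(n); print(n,c)
print(imaging.get_calibration("wrist"))
o=env.get_obs(); print(o)
E
```

```text
pics
scene {'camera_matrix': array([[365.69843977,   0.        , 253.92014368],
       [  0.        , 365.69843977, 185.55327134],
       [  0.        ,   0.        ,   1.        ]]), 'position': array([1.24807122, 0.26979871, 0.70502799]), 'attitude': array([ 49.22557261,   0.53776067, 110.38888892])}
top {'camera_matrix': array([[468.7018026 ,   0.        , 252.22121316],
       [  0.        , 468.7018026 , 193.27871692],
       [  0.        ,   0.        ,   1.        ]]), 'position': array([ 0.32197652, -0.01712954,  1.23388836]), 'attitude': array([ 1.21899924e+01, -7.44924823e-02, -8.16370067e+01])}
{'camera_matrix': array([[267.36434692,   0.        , 254.99030575],
       [  0.        , 267.36434692, 193.08480185],
       [  0.        ,   0.        ,   1.        ]]), 'position': array([ 0.2842835 , -0.58931633,  0.38354714]), 'attitude': array([-15.13830827,   0.08176929, -70.38050893])}
{'time_s': 0.1, 'qpos': array([71.22362562, 18.43551325, -4.01499223, 83.16817841,  1.29680704,
       78.54018288, -3.25960929]), 'joint_velocities': array([-0.03845521, -0.16221467, -0.05326314, -0.11046282, -0.02353855,
        0.14865185, -0.03415858]), 'effort': array([-1.85292788e-04, -4.92573774e+01, -4.05733846e-01, -3.13398063e+01,
       -6.40385505e-02,  3.94623179e-02,  8.78352716e-05]), 'tool_pos': array([ 0.2176604 , -0.61198521,  0.24056051]), 'tool_rot': array([-1.79901455e+02,  7.36457047e-03,  1.95862207e+01]), 'force': array([ 1.20909515, -0.12412119, -0.23898117]), 'wrist_torque': array([-0.062036  ,  0.01021833, -0.02923373]), 'grasp_force': 0.0, 'grip_width': 0.08679262271293332}
```

View pics/scene0.png

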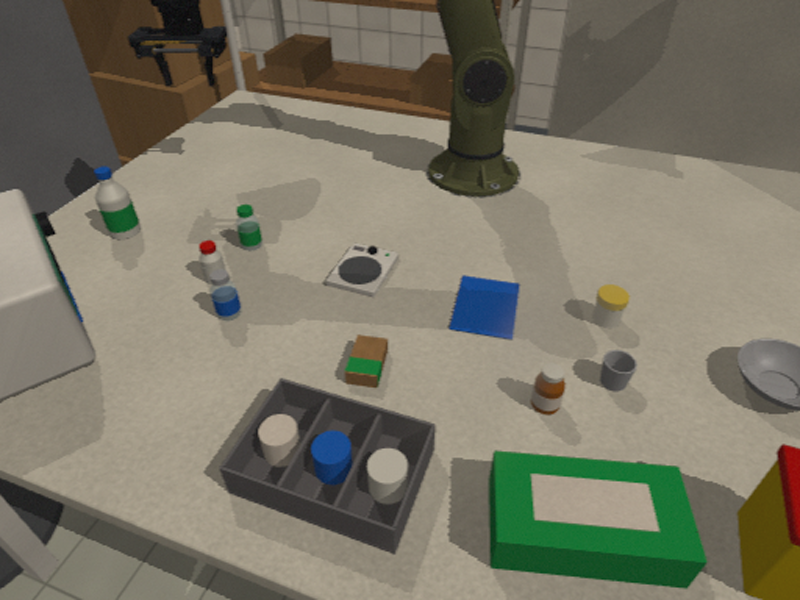

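View pics/top0.png

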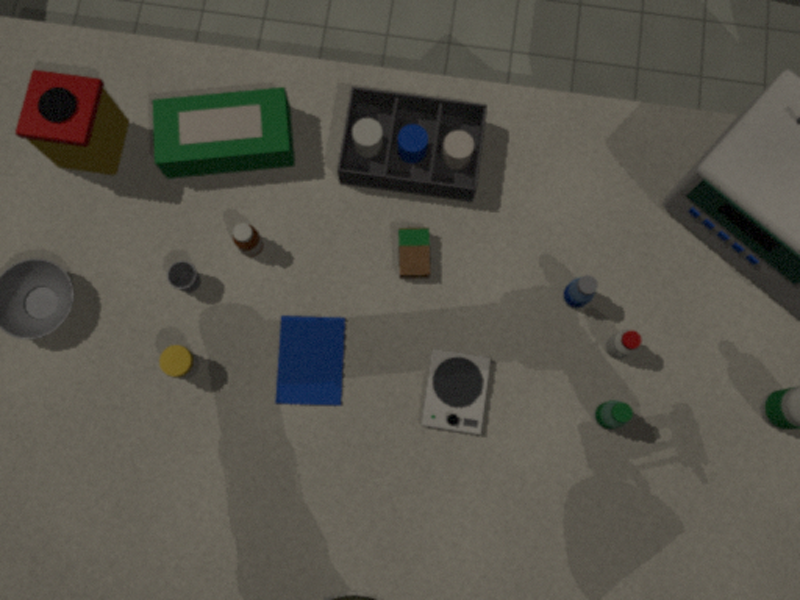

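```bash
cat > h.py <<'E'
from cell import env, imaging
import cv2, numpy as np
from scipy.spatial.transform import Rotation as R
def cal(n):
    c=imaging.get_calibration(n); return c["camera_matrix"],np.array(c["position"]),R.from_euler("xyz",c["attitude"],degrees=True).as_matrix()
def back(c,u,v,z):
    K,p,A=c; d=A@np.array([(u-K[0,2])/K[0,0],-(v-K[1,2])/K[1,1],-1.]); return p+d*(z-p[2])/d[2]
def proj(c,P):
    K,p,A=c; q=A.T@(np.array(P,float)-p); return np.array([K[0,2]+K[0,0]*q[0]/-q[2],K[1,2]+K[1,1]*-q[1]/-q[2]])
def snap(n,f,x0=0,y0=0,w=512,h=384,s=1.5625):
    im=imaging.read_camera(n)[y0:y0+h,x0:x0+w,::-1]
    cv2.imwrite(f,cv2.resize(im,None,fx=s,fy=s,interpolation=cv2.INTER_CUBIC))
E
python3 -c "
from h import *
snap('top','pics/t1.png',100,135,320,160,2.5)
snap('scene','pics/s1.png',120,120,300,150,2.666)"
```

```text
(no output)
```

View pics/t1.png

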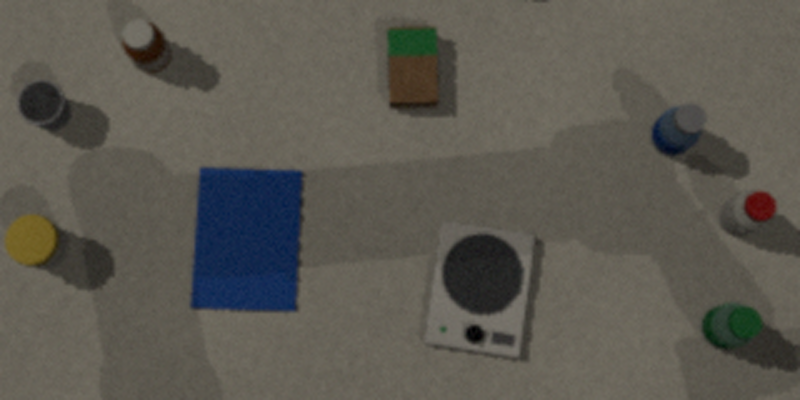

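View pics/s1.png

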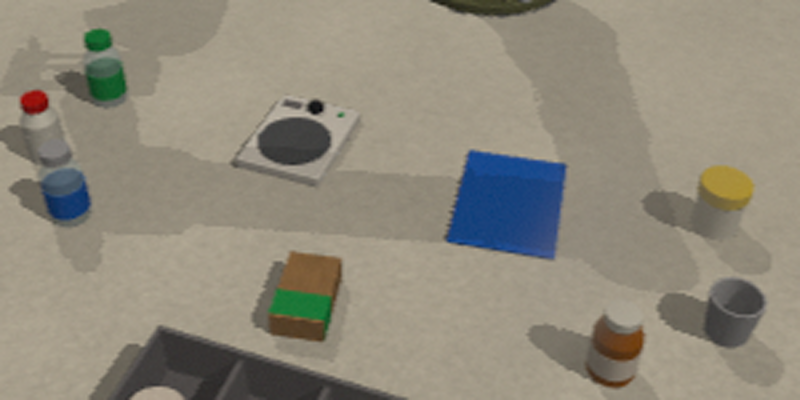

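```bash
cat > m.py <<'E'
from h import *
np.set_printoptions(precision=4,suppress=True)
T=cal("top");S=cal("scene")
t=lambda u,v,z: back(T,(u+.5)/2.5-.5+100,(v+.5)/2.5-.5+135,z)[:2]
s=lambda u,v,z: back(S,(u+.5)/2.666-.5+120,(v+.5)/2.666-.5+120,z)[:2]
for n,a,b,z in [("amber",(139,34),(625,314),.076),("cup",(42,103),(736,297),.048),("jar",(31,240),(726,183),.06),
 ("saline",(689,118),(55,148),.09),("disc",(482,273),(294,141),.017),("white",(760,206),(35,99),.08),("green",(744,322),(97,38),.09),
 ("boxA",(388,28),(326,320),.028),("boxB",(437,28),(272,313),.028),("boxC",(438,103),(291,254),.028),("boxD",(390,103),(341,260),.028),
 ("matA",(201,168),(553,258),.004),("matB",(302,170),(447,241),.004),("matC",(296,310),(468,152),.004),("matD",(192,307),(566,163),.004),
 ("plA",(443,223),(316,182),.014),("plB",(536,233),(236,163),.014),("plC",(520,357),(287,97),.014),("plD",(427,345),(360,112),.014)]:
    print(n,t(*a,z),s(*b,z))
E
python3 m.py
```

```text
amber [0.6507 0.2824] [0.658  0.2851]
cup [0.57   0.3756] [0.5777 0.3761]
jar [0.4263 0.3533] [0.4353 0.3536]
saline [ 0.6406 -0.2841] [ 0.6446 -0.2849]
disc [ 0.4645 -0.1035] [ 0.4708 -0.1028]
white [ 0.5637 -0.3647] [ 0.5699 -0.3625]
green [ 0.4459 -0.3552] [ 0.4548 -0.3541]
boxA [0.71  0.031] [0.7123 0.033 ]
boxB [ 0.7177 -0.0211] [ 0.7214 -0.0166]
boxC [ 0.6354 -0.0335] [ 0.6459 -0.0302]
boxD [0.628  0.0169] [0.637  0.0185]
matA [0.5336 0.2073] [0.5407 0.2081]
matB [0.5472 0.1001] [0.5534 0.1016]
matC [0.3996 0.0825] [0.4079 0.0834]
matD [0.3869 0.1903] [0.3898 0.1912]
plA [ 0.511  -0.0564] [ 0.5244 -0.0542]
plB [ 0.5147 -0.1544] [ 0.5247 -0.1495]
plC [ 0.3851 -0.1532] [ 0.3927 -0.1457]
plD [ 0.3833 -0.0572] [ 0.3912 -0.0529]
```

```bash
cat > go.py <<'E'
import sys
from h import *
def d(x,y,z,yaw):
    o=env.get_obs(); r=R.from_euler("xyz",o["tool_rot"],degrees=True)
    v=r.inv().apply(np.array([x,y,z])-o["tool_pos"]); w=(yaw-o["tool_rot"][2]+90)%180-90
    print("t",round(o["time_s"],2),"pos",o["tool_pos"].round(4),o["tool_rot"].round(1),"q7",round(o["qpos"][6]),"grip",round(o["grip_width"],4),round(o["grasp_force"],1),"F",o["force"].round(1))
    print("delta",v.round(4),"turn",round(-np.radians(w),3))
if __name__=="__main__": d(*map(float,sys.argv[1:]))
E
python3 go.py .46 .02 .30 0
```

```text
t 0.2 pos [ 0.2177 -0.6121  0.2409] [-179.9    0.    19.6] q7 -3 grip 0.0874 0.0 F [ 0.2 -0.8  0.4]
delta [ 0.4401 -0.5144 -0.0586] turn 0.342
```

```bash
python3 -m crank '[{"x":0.04,"y":-0.04,"z":-0.058,"turn":0.03},{"x":0.08,"y":-0.09,"z":-0.058,"turn":0.06},{"x":0.12,"y":-0.14,"z":-0.058,"turn":0.1},{"x":0.16,"y":-0.19,"z":-0.058,"turn":0.14},{"x":0.2,"y":-0.24,"z":-0.058,"turn":0.18},{"x":0.24,"y":-0.29,"z":-0.058,"turn":0.22},{"x":0.28,"y":-0.34,"z":-0.058,"turn":0.26},{"x":0.32,"y":-0.38,"z":-0.058,"turn":0.3},{"x":0.36,"y":-0.42,"z":-0.058,"turn":0.342},{"x":0.4,"y":-0.47,"z":-0.058,"turn":0.342},{"x":0.44,"y":-0.514,"z":-0.058,"turn":0.342},{"x":0.44,"y":-0.514,"z":-0.058,"turn":0.342}]'
python3 -m crank '[{"x":0},{"x":0},{"x":0},{"x":0}]'
python3 - <<'E'
from h import *
c=cal("wrist"); import pickle; pickle.dump(c,open("w1.pkl","wb"))
snap("wrist","pics/w1.png")
E
python3 go.py .6425 -.2845 .25 -45
```

```text
time_s: 1.7
tool_pos: [0.4606, 0.0244, 0.2998]
tool_rot: [-179.9, -0.1, 0.5]
force: [-0.7, -1.6, -0.1]
grip_width: 0.0874
grasp_force: 0.0
t 1.75 pos [0.4606 0.0228 0.2996] [-180.    -0.     0.3] q7 -91 grip 0.087 0.0 F [ 0.1  0.1 -0.4]
delta [0.1801 0.3084 0.0495] turn 0.791invalid input
```

View pics/w1.png

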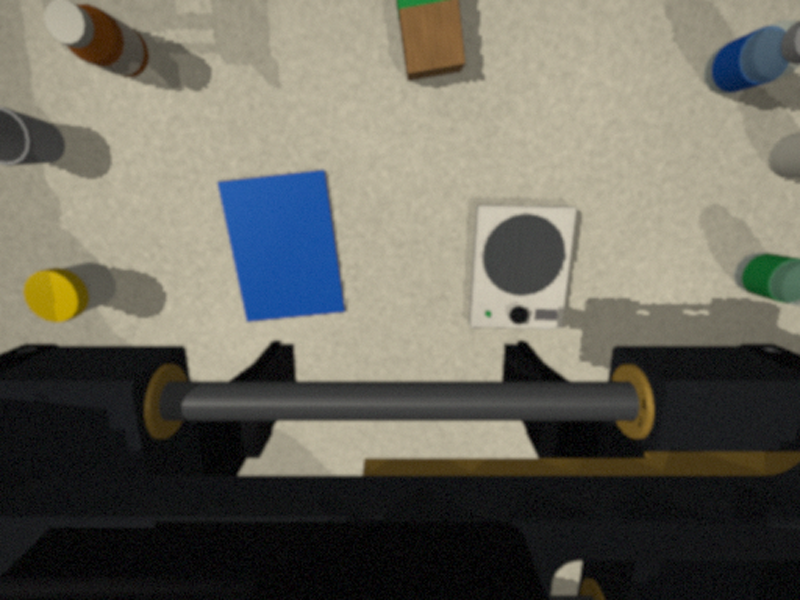

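```bash
python3 - <<'E'
from h import *
import pickle
np.set_printoptions(precision=4,suppress=True)
c=pickle.load(open("w1.pkl","rb")); k=1.5625
w=lambda u,v,z: back(c,(u+.5)/k-.5,(v+.5)/k-.5,z)[:2]
for n,a,z in [("disc",(524.5,254.5),.017),("jar",(56,295),.06),("amber",(67,23),.076)]: print(n,w(*a,z))
m=[w(*p,.004) for p in [(219,182),(326,170),(346,311),(246,322)]]; print(m,np.mean(m,0))
p=[w(*q,.014) for q in [(476,206),(577,207),(564,327),(471,326)]]; print(p)
b=[w(*q,.028) for q in [(407,76),(464,67)]]; print(b)
E
python3 go.py .6425 -.2845 .25 -45
```

```text
disc [ 0.468  -0.1051]
jar [0.4318 0.3475]
amber [0.6528 0.2812]
[array([0.5368, 0.2059]), array([0.5493, 0.0974]), array([0.4022, 0.0808]), array([0.3885, 0.1914])] [0.4692 0.1439]
[array([ 0.5158, -0.0532]), array([ 0.5158, -0.1544]), array([ 0.3893, -0.1556]), array([ 0.3895, -0.0551])]
[array([0.6296, 0.0177]), array([ 0.6373, -0.0331])]
t 1.75 pos [0.4606 0.0228 0.2996] [-180.    -0.     0.3] q7 -91 grip 0.087 0.0 F [ 0.1  0.1 -0.4]
delta [0.1801 0.3084 0.0495] turn 0.791
```

```bash
python3 -m crank '[{"x":0.03,"y":0.05,"z":0.0,"turn":0},{"x":0.06,"y":0.1,"z":0.01,"turn":0},{"x":0.09,"y":0.15,"z":0.02,"turn":0},{"x":0.12,"y":0.2,"z":0.03,"turn":0},{"x":0.15,"y":0.25,"z":0.04,"turn":0},{"x":0.18,"y":0.3,"z":0.05,"turn":0},{"x":0.182,"y":0.307,"z":0.05,"turn":0},{"x":0.182,"y":0.307,"z":0.05,"turn":0},{"x":0.182,"y":0.307,"z":0.05,"turn":0},{"x":0.182,"y":0.307,"z":0.05,"turn":0}]'
python3 - <<'E'
from h import *
c=cal("wrist"); import pickle; pickle.dump(c,open("w2.pkl","wb"))
for P in [(.6425,-.2845,.09),(.6425,-.2845,.059),(.6425,-.2845,0)]: print(proj(c,P)*1.5625)
snap("wrist","pics/w2.png")
E
python3 go.py .6425 -.2845 .046 0
```

```text
time_s: 3.0
tool_pos: [0.6421, -0.2863, 0.2509]
tool_rot: [179.9, -0.1, 0.1]
force: [0.3, -0.7, -0.1]
grip_width: 0.0871
grasp_force: 0.0
[394.27393832 286.420218  ]
[394.59573107 277.90578107]
[395.0746473  265.23395378]
t 3.05 pos [ 0.6421 -0.2865  0.2508] [ 1.799e+02 -1.000e-01  1.000e-01] q7 -78 grip 0.0868 0.0 F [-0.9  0.   0.4]
delta [ 2.000e-04 -2.300e-03  2.048e-01] turn 0.001
```

View pics/w2.png

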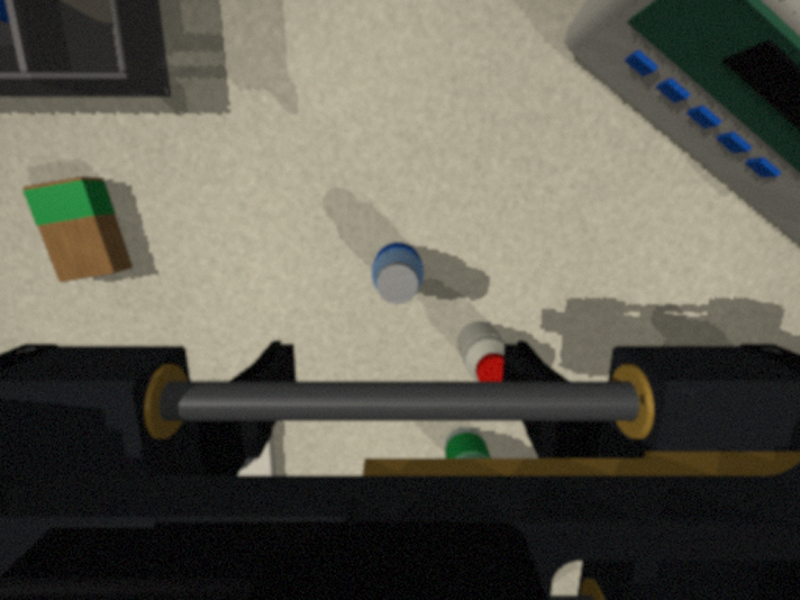

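```bash
python3 -m crank '[{"x":0.002,"y":0.0,"z":0.04,"turn":0},{"x":0.002,"y":0.0,"z":0.08,"turn":0},{"x":0.002,"y":0.0,"z":0.12,"turn":0},{"x":0.002,"y":0.0,"z":0.15,"turn":0},{"x":0.002,"y":0.0,"z":0.175,"turn":0},{"x":0.002,"y":0.0,"z":0.195,"turn":0},{"x":0.002,"y":0.0,"z":0.205,"turn":0},{"x":0.002,"y":0.0,"z":0.205,"turn":0},{"x":0.002,"y":0.0,"z":0.205,"turn":0}]'
python3 -m crank '[{"x":0,"y":0,"z":0,"turn":0},{"x":0,"y":0,"z":0,"turn":0},{"x":0,"y":0,"z":0,"turn":0},{"x":0,"y":0,"z":0,"turn":0},{"x":0,"y":0,"z":0,"turn":0},{"x":0,"y":0,"z":0,"turn":0},{"x":0,"y":0,"z":0,"turn":0},{"x":0,"y":0,"z":0,"turn":0}]' 0.02 20
python3 go.py .468 -.1045 .15 0
```

```text
time_s: 4.18
tool_pos: [0.6449, -0.2879, 0.0458]
tool_rot: [180.0, -0.1, -0.0]
force: [0.4, -0.3, 0.6]
grip_width: 0.0873
grasp_force: 0.0
time_s: 5.18
tool_pos: [0.6441, -0.2873, 0.0446]
tool_rot: [-180.0, 0.0, 0.0]
force: [-0.7, 1.1, 1.2]
grip_width: 0.0428
grasp_force: 20.0
t 5.17 pos [ 0.6441 -0.2873  0.0446] [-180.    0.    0.] q7 -81 grip 0.0428 20.0 F [-0.7  1.1  1.2]
delta [-0.1761 -0.1828 -0.1053] turn 0.0
```

```bash
python3 -m crank '[{"x":0,"y":0,"z":-0.02,"turn":0},{"x":0,"y":0,"z":-0.05,"turn":0},{"x":0,"y":0,"z":-0.09,"turn":0},{"x":-0.03,"y":-0.03,"z":-0.105,"turn":0},{"x":-0.06,"y":-0.06,"z":-0.105,"turn":0},{"x":-0.09,"y":-0.09,"z":-0.105,"turn":0},{"x":-0.12,"y":-0.12,"z":-0.105,"turn":0},{"x":-0.145,"y":-0.15,"z":-0.105,"turn":0},{"x":-0.165,"y":-0.172,"z":-0.105,"turn":0},{"x":-0.176,"y":-0.183,"z":-0.105,"turn":0},{"x":-0.176,"y":-0.183,"z":-0.105,"turn":0},{"x":-0.176,"y":-0.183,"z":-0.105,"turn":0}]'
python3 - <<'E'
from h import *
c=cal("wrist"); import pickle; pickle.dump(c,open("w3.pkl","wb"))
snap("wrist","pics/w3.png")
E
python3 go.py .468 -.1045 .0625 0
```

```text
time_s: 6.68
tool_pos: [0.469, -0.1059, 0.15]
tool_rot: [180.0, -0.1, -0.1]
force: [0.0, -0.2, -1.9]
grip_width: 0.0435
grasp_force: 20.0
t 6.72 pos [ 0.4689 -0.1058  0.1498] [ 1.8e+02 -1.0e-01 -1.0e-01] q7 -83 grip 0.0433 20.0 F [ 0.2  0.1 -2.2]
delta [-0.001  -0.0013  0.0873] turn -0.001
```

View pics/w3.png

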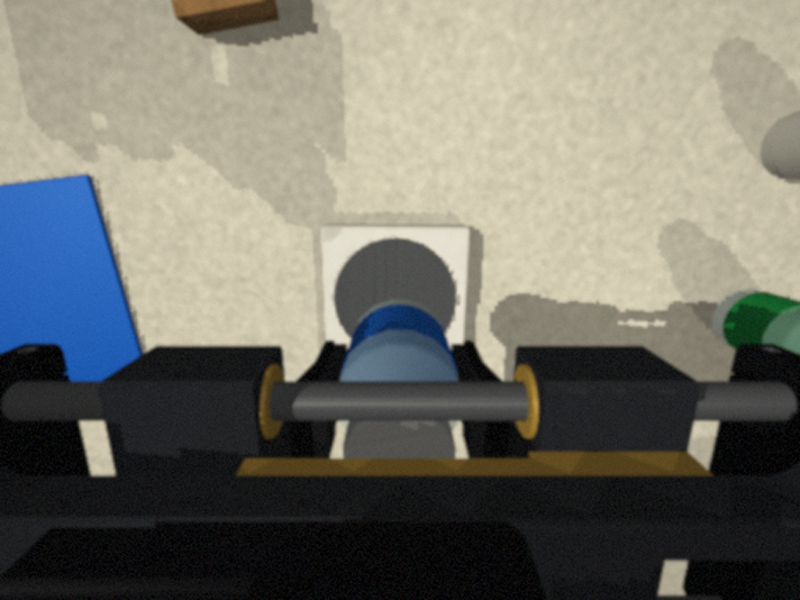

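Run:
```python
from h import *
import pickle
c=pickle.load(open("w3.pkl","rb"));k=1.5625
w=lambda u,v,z: back(c,(u+.5)/k-.5,(v+.5)/k-.5,z)[:2].round(4)
print(w(395,290,.017),w(334,295,.017),w(456,295,.017),"back edge of disc",w(395,238.5,.017),"plate back",w(321,226,.014),w(468,226,.014))
```

```text
[ 0.4736 -0.1045] [ 0.4701 -0.063 ] [ 0.4701 -0.1461] back edge of disc [ 0.5084 -0.1047] plate back [ 0.5163 -0.0558] [ 0.5162 -0.1528]
```

```bash
python3 -m crank '[{"x":-0.002,"y":-0.0013,"z":0.025,"turn":0},{"x":-0.002,"y":-0.0013,"z":0.05,"turn":0},{"x":-0.002,"y":-0.0013,"z":0.07,"turn":0},{"x":-0.002,"y":-0.0013,"z":0.08,"turn":0},{"x":-0.002,"y":-0.0013,"z":0.085,"turn":0},{"x":-0.002,"y":-0.0013,"z":0.088,"turn":0},{"x":-0.002,"y":-0.0013,"z":0.088,"turn":0},{"x":-0.002,"y":-0.0013,"z":0.088,"turn":0},{"x":-0.002,"y":-0.0013,"z":0.088,"turn":0}]'
python3 go.py .467 -.1045 .0616 0
```

```text
time_s: 7.85
tool_pos: [0.4663, -0.1035, 0.0619]
tool_rot: [180.0, -0.0, -0.0]
force: [-0.1, -0.3, -1.7]
grip_width: 0.0433
grasp_force: 20.0
t 7.85 pos [ 0.4663 -0.1035  0.0619] [180.  -0.  -0.] q7 -88 grip 0.0433 20.0 F [-0.1 -0.3 -1.7]
delta [0.0007 0.001  0.0003] turn -0.0
```

```bash
python3 -m crank '[{"x":0.0005,"y":0.001,"z":0.0007,"turn":0},{"x":0.0005,"y":0.001,"z":0.0015,"turn":0},{"x":0.0005,"y":0.001,"z":0.0015,"turn":0}]'
python3 go.py .467 -.1045 .0616 0
```

```text
time_s: 8.22
tool_pos: [0.4667, -0.104, 0.0614]
tool_rot: [180.0, 0.1, -0.0]
force: [-5.3, 1.4, 11.0]
grip_width: 0.0437
grasp_force: 20.0
t 8.22 pos [ 0.4667 -0.104   0.0614] [ 1.8e+02  1.0e-01 -0.0e+00] q7 -88 grip 0.0437 20.0 F [-5.3  1.4 11. ]
delta [ 0.0003  0.0005 -0.0002] turn -0.0
```

```bash
python3 -m crank '[{"x":0,"y":0,"z":-0.0005,"turn":0},{"x":0,"y":0,"z":-0.0005,"turn":0},{"x":0,"y":0,"z":-0.0005,"turn":0},{"x":0,"y":0,"z":-0.0005,"turn":0},{"x":0,"y":0,"z":-0.0005,"turn":0},{"x":0,"y":0,"z":-0.02,"turn":0},{"x":0,"y":0,"z":-0.06,"turn":0},{"x":0,"y":0,"z":-0.11,"turn":0},{"x":0,"y":0,"z":-0.15,"turn":0},{"x":0,"y":0,"z":-0.19,"turn":0},{"x":0,"y":0,"z":-0.19,"turn":0},{"x":0,"y":0,"z":-0.19,"turn":0}]' 0.087
python3 go.py .654 .2826 .25 0
```

```text
time_s: 9.72
tool_pos: [0.4662, -0.1044, 0.2494]
tool_rot: [180.0, 0.0, -0.0]
force: [-0.5, -0.1, -0.6]
grip_width: 0.0871
grasp_force: 0.0
t 9.72 pos [ 0.4662 -0.1044  0.2494] [180.   0.  -0.] q7 -79 grip 0.0871 0.0 F [-0.5 -0.1 -0.6]
delta [ 0.1877 -0.387  -0.0008] turn -0.0
```

```bash
python3 - <<'E'
from h import *
import pickle; pickle.dump(cal("wrist"),open("w4.pkl","wb"))
cv2.imwrite("pics/w4raw.png",imaging.read_camera("wrist")[:,:,::-1])
E
python3 -m crank '[{"x":0.02,"y":-0.04,"z":0,"turn":0},{"x":0.04,"y":-0.08,"z":0,"turn":0},{"x":0.06,"y":-0.13,"z":0,"turn":0},{"x":0.085,"y":-0.18,"z":0,"turn":0},{"x":0.11,"y":-0.23,"z":0,"turn":0},{"x":0.135,"y":-0.28,"z":0,"turn":0},{"x":0.16,"y":-0.33,"z":0,"turn":0},{"x":0.18,"y":-0.37,"z":0,"turn":0},{"x":0.188,"y":-0.387,"z":0,"turn":0},{"x":0.188,"y":-0.387,"z":0,"turn":0},{"x":0.188,"y":-0.387,"z":0,"turn":0}]'
python3 - <<'E'
from h import *
import pickle; c=cal("wrist"); pickle.dump(c,open("w5.pkl","wb"))
b=imaging.read_camera("wrist")[:,:,::-1]; cv2.imwrite("pics/w5raw.png",b)
a=cv2.imread("pics/w4raw.png")
f=lambda i: cv2.resize(i[110:250,160:350],None,fx=2.1,fy=2.1,interpolation=cv2.INTER_CUBIC)
g=cv2.resize(b[100:250],None,fx=1.5625,fy=1.5625,interpolation=cv2.INTER_CUBIC)
top=np.hstack([f(a),f(b)]); top=cv2.copyMakeBorder(top,0,0,0,800-top.shape[1],cv2.BORDER_CONSTANT)
cv2.imwrite("pics/c5.png",np.vstack([top,g])); print(top.shape)
E
python3 go.py .654 .2826 .033 0
```

```text
time_s: 11.15
tool_pos: [0.6544, 0.2815, 0.2488]
tool_rot: [179.9, 0.1, -0.0]
force: [0.8, -0.4, 0.1]
grip_width: 0.0867
grasp_force: 0.0
(294, 800, 3)
t 11.2 pos [0.6546 0.281  0.2494] [ 1.799e+02  0.000e+00 -1.000e-01] q7 -131 grip 0.0869 0.0 F [ 0.4 -0.3  0. ]
delta [-0.0005 -0.0019  0.2164] turn -0.002
```

View pics/c5.png

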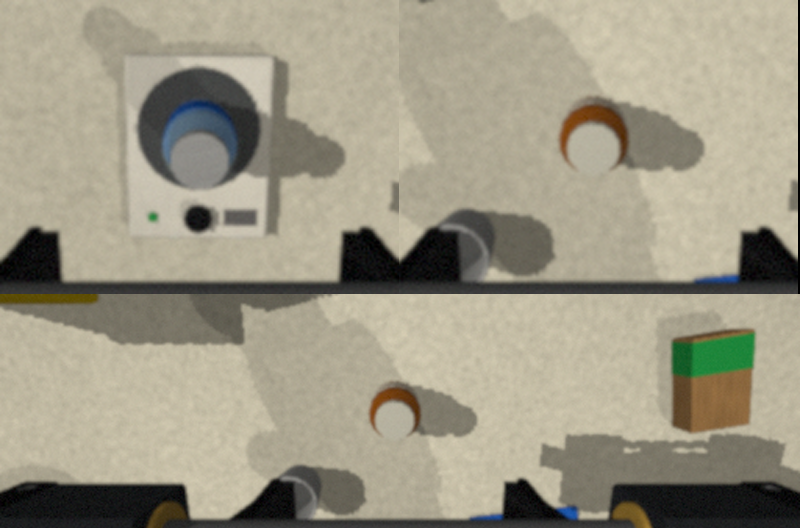

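Run:
```python
from h import *
import pickle
f=lambda n,u,v,z: back(pickle.load(open(n,"rb")),(u+.5)/2.1-.5+160,(v+.5)/2.1-.5+110,z)[:2].round(4)
print("disc",f("w4.pkl",198.5,127.5,.017),"sal",f("w4.pkl",200,160,.107),"amber",f("w5.pkl",195,148,.076))
```

```text
disc [ 0.4685 -0.1044] sal [ 0.4677 -0.1055] amber [0.6555 0.283 ]
```

```bash
python3 -m crank '[{"x":0.001,"y":-0.002,"z":0.04,"turn":0},{"x":0.001,"y":-0.002,"z":0.08,"turn":0},{"x":0.001,"y":-0.002,"z":0.12,"turn":0},{"x":0.001,"y":-0.002,"z":0.16,"turn":0},{"x":0.001,"y":-0.002,"z":0.19,"turn":0},{"x":0.001,"y":-0.002,"z":0.207,"turn":0},{"x":0.001,"y":-0.002,"z":0.216,"turn":0},{"x":0.001,"y":-0.002,"z":0.216,"turn":0},{"x":0.001,"y":-0.002,"z":0.216,"turn":0}]'
python3 -m crank '[{"x":0,"y":0,"z":0,"turn":0},{"x":0,"y":0,"z":0,"turn":0},{"x":0,"y":0,"z":0,"turn":0},{"x":0,"y":0,"z":0,"turn":0},{"x":0,"y":0,"z":0,"turn":0},{"x":0,"y":0,"z":0,"turn":0},{"x":0,"y":0,"z":0,"turn":0}]' 0.02 20
python3 go.py .566 -.104 .15 0
```

```text
time_s: 12.32
tool_pos: [0.6564, 0.285, 0.0354]
tool_rot: [-180.0, -0.1, -0.0]
force: [0.3, -0.1, 0.6]
grip_width: 0.087
grasp_force: 0.0
time_s: 13.2
tool_pos: [0.6556, 0.2846, 0.034]
tool_rot: [180.0, 0.0, -0.0]
force: [0.0, 0.7, 0.5]
grip_width: 0.0436
grasp_force: 20.0
t 13.2 pos [0.6556 0.2846 0.034 ] [180.   0.  -0.] q7 -135 grip 0.0436 20.0 F [0.  0.7 0.5]
delta [-0.0895  0.3886 -0.116 ] turn -0.0
```

```bash
python3 -m crank '[{"x":0,"y":0,"z":-0.02,"turn":0},{"x":0,"y":0,"z":-0.06,"turn":0},{"x":0,"y":0.01,"z":-0.1,"turn":0},{"x":-0.01,"y":0.05,"z":-0.116,"turn":0},{"x":-0.02,"y":0.1,"z":-0.116,"turn":0},{"x":-0.035,"y":0.15,"z":-0.116,"turn":0},{"x":-0.05,"y":0.2,"z":-0.116,"turn":0},{"x":-0.06,"y":0.25,"z":-0.116,"turn":0},{"x":-0.07,"y":0.3,"z":-0.116,"turn":0},{"x":-0.08,"y":0.34,"z":-0.116,"turn":0},{"x":-0.09,"y":0.37,"z":-0.116,"turn":0},{"x":-0.091,"y":0.389,"z":-0.116,"turn":0}]'
python3 -m crank '[{"x":0,"y":0,"z":0.02,"turn":0},{"x":0,"y":0,"z":0.045,"turn":0},{"x":0,"y":0,"z":0.07,"turn":0},{"x":0,"y":0,"z":0.09,"turn":0},{"x":0,"y":0,"z":0.105,"turn":0},{"x":0,"y":0,"z":0.112,"turn":0},{"x":0,"y":0,"z":0.112,"turn":0},{"x":0,"y":0,"z":0.112,"turn":0}]'
python3 go.py .5645 -.105 .0340 0
```

```text
time_s: 14.7
tool_pos: [0.5643, -0.1063, 0.1511]
tool_rot: [179.9, -0.0, -0.1]
force: [0.5, -0.3, -0.6]
grip_width: 0.0433
grasp_force: 20.0
time_s: 15.7
tool_pos: [0.5653, -0.1045, 0.0388]
tool_rot: [180.0, -0.1, -0.0]
force: [-0.1, -0.7, -1.6]
grip_width: 0.0433
grasp_force: 20.0
t 15.7 pos [ 0.5653 -0.1045  0.0388] [ 1.8e+02 -1.0e-01 -0.0e+00] q7 -100 grip 0.0433 20.0 F [-0.1 -0.7 -1.6]
delta [-0.0008  0.0005  0.0048] turn -0.0
```

```bash
python3 -m crank '[{"x":-0.0008,"y":0.0005,"z":0.003,"turn":0},{"x":-0.0008,"y":0.0005,"z":0.0045,"turn":0},{"x":-0.0008,"y":0.0005,"z":0.005,"turn":0},{"x":-0.0008,"y":0.0005,"z":0.005,"turn":0}]'
python3 -m crank '[{"x":0,"y":0,"z":0,"turn":0},{"x":0,"y":0,"z":0,"turn":0},{"x":0,"y":0,"z":0,"turn":0},{"x":0,"y":0,"z":0,"turn":0},{"x":0,"y":0,"z":-0.02,"turn":0},{"x":0,"y":0,"z":-0.06,"turn":0},{"x":0,"y":0,"z":-0.11,"turn":0},{"x":0,"y":0,"z":-0.16,"turn":0},{"x":0,"y":0,"z":-0.2,"turn":0},{"x":0,"y":0,"z":-0.215,"turn":0},{"x":0,"y":0,"z":-0.215,"turn":0}]' 0.087
python3 go.py .675 0.0 .25 9.5
```

```text
time_s: 16.2
tool_pos: [0.5638, -0.1052, 0.0339]
tool_rot: [179.9, 0.0, -0.0]
force: [-2.5, -0.3, 4.5]
grip_width: 0.0435
grasp_force: 20.0
time_s: 17.58
tool_pos: [0.5641, -0.1048, 0.2491]
tool_rot: [179.9, -0.1, -0.0]
force: [-0.3, 0.4, -1.3]
grip_width: 0.087
grasp_force: 0.0
t 17.57 pos [ 0.5641 -0.1048  0.2491] [ 1.799e+02 -1.000e-01 -0.000e+00] q7 -91 grip 0.087 0.0 F [-0.3  0.4 -1.3]
delta [ 0.1108 -0.1048 -0.0009] turn -0.166
```

```bash
python3 - <<'E'
from h import *
import pickle; pickle.dump(cal("wrist"),open("w6.pkl","wb"))
cv2.imwrite("pics/w6raw.png",imaging.read_camera("wrist")[:,:,::-1])
E
python3 -m crank '[{"x":0.03,"y":-0.03,"z":0,"turn":-0.04},{"x":0.06,"y":-0.06,"z":0,"turn":-0.08},{"x":0.09,"y":-0.09,"z":0,"turn":-0.12},{"x":0.111,"y":-0.105,"z":0,"turn":-0.166},{"x":0.111,"y":-0.105,"z":0,"turn":-0.166},{"x":0.111,"y":-0.105,"z":0,"turn":-0.166},{"x":0.111,"y":-0.105,"z":0,"turn":-0.166}]'
python3 - <<'E'
from h import *
import pickle; c=cal("wrist"); pickle.dump(c,open("w7.pkl","wb"))
b=imaging.read_camera("wrist")[:,:,::-1]; cv2.imwrite("pics/w7raw.png",b)
a=cv2.imread("pics/w6raw.png")
f=lambda i: cv2.resize(i[80:280,156:356],None,fx=2,fy=2,interpolation=cv2.INTER_CUBIC)
cv2.imwrite("pics/c7.png",np.hstack([f(a),f(b)]))
E
python3 go.py .675 0 .023 9.5
```

```text
time_s: 18.5
tool_pos: [0.6741, -0.0013, 0.2476]
tool_rot: [179.9, 0.1, 9.4]
force: [-0.1, 0.3, 0.3]
grip_width: 0.0864
grasp_force: 0.0
t 18.55 pos [ 0.6743 -0.0012  0.2479] [179.9   0.    9.4] q7 -98 grip 0.0867 0.0 F [ 0.3 -0.  -0. ]
delta [ 0.0011 -0.0013  0.2249] turn -0.002
```

View pics/c7.png

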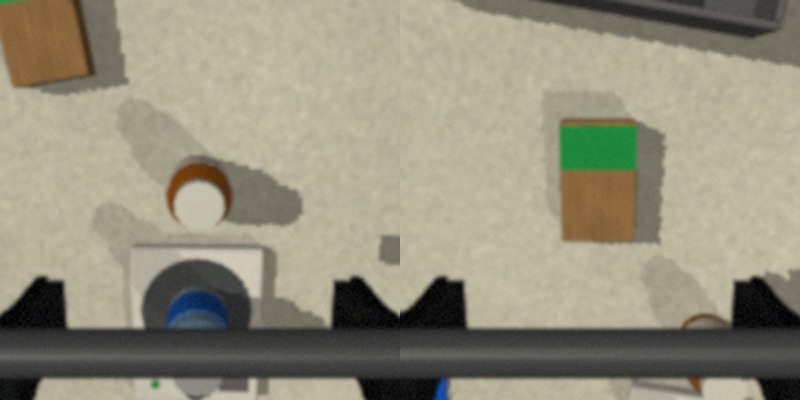

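Run:
```python
from h import *
import pickle
f=lambda n,u,v,z: back(pickle.load(open(n,"rb")),(u+.5)/2-.5+156,(v+.5)/2-.5+80,z)[:2].round(4)
print("amber",f("w6.pkl",199,204,.076),"plate back",f("w6.pkl",132,247,.014),f("w6.pkl",264,247,.014))
p=[f("w7.pkl",*q,.028) for q in [(161,125),(237,125),(236,240),(161,240)]]; print(p,np.mean(p,0), [np.linalg.norm(p[i]-p[i-1]) for i in range(4)])
for a,b in((3,0),(2,1)): print(np.degrees(np.arctan2(*(p[b]-p[a])[::-1])))
```

```text
amber [ 0.5639 -0.1064] plate back [ 0.5174 -0.057 ] [ 0.5175 -0.1547]
[array([0.7122, 0.0291]), array([ 0.7205, -0.0209]), array([ 0.6416, -0.0349]), array([0.6329, 0.0175])] [ 0.6768 -0.0023] [np.float64(0.08014393302053503), np.float64(0.05068421845111158), np.float64(0.08013245285151337), np.float64(0.05311732297471324)]
8.322199712856667
10.061825309602275
```

```bash
python3 -m crank '[{"x":0.004,"y":0.0017,"z":0.04,"turn":0},{"x":0.004,"y":0.0017,"z":0.08,"turn":0},{"x":0.004,"y":0.0017,"z":0.12,"turn":0},{"x":0.004,"y":0.0017,"z":0.16,"turn":0},{"x":0.004,"y":0.0017,"z":0.19,"turn":0},{"x":0.004,"y":0.0017,"z":0.21,"turn":0},{"x":0.004,"y":0.0017,"z":0.221,"turn":0},{"x":0.004,"y":0.0017,"z":0.225,"turn":0},{"x":0.004,"y":0.0017,"z":0.225,"turn":0}]'
python3 -m crank '[{"x":0,"y":0,"z":0,"turn":0},{"x":0,"y":0,"z":0,"turn":0},{"x":0,"y":0,"z":0,"turn":0},{"x":0,"y":0,"z":0,"turn":0},{"x":0,"y":0,"z":0,"turn":0},{"x":0,"y":0,"z":0,"turn":0}]' 0.03 15
python3 go.py .4692 .1447 .10 6.7
```

```text
time_s: 19.68
tool_pos: [0.6796, -0.0009, 0.0238]
tool_rot: [180.0, -0.1, 9.5]
force: [0.4, -0.6, -0.9]
grip_width: 0.0875
grasp_force: 0.0
time_s: 20.42
tool_pos: [0.6791, -0.0009, 0.0231]
tool_rot: [180.0, -0.0, 9.5]
force: [-0.1, 0.1, 1.3]
grip_width: 0.0517
grasp_force: 15.0
t 20.43 pos [ 0.6791 -0.0009  0.0231] [180.   -0.    9.5] q7 -104 grip 0.0517 15.0 F [-0.1  0.1  1.3]
delta [-0.1829 -0.1782 -0.0769] turn 0.049
```

```bash
python3 -m crank '[{"x":0,"y":0,"z":-0.02,"turn":0},{"x":0,"y":0,"z":-0.05,"turn":0},{"x":-0.02,"y":-0.02,"z":-0.077,"turn":0},{"x":-0.05,"y":-0.05,"z":-0.077,"turn":0.02},{"x":-0.08,"y":-0.08,"z":-0.077,"turn":0.03},{"x":-0.11,"y":-0.11,"z":-0.077,"turn":0.04},{"x":-0.14,"y":-0.138,"z":-0.077,"turn":0.049},{"x":-0.165,"y":-0.162,"z":-0.077,"turn":0.049},{"x":-0.183,"y":-0.178,"z":-0.077,"turn":0.049},{"x":-0.183,"y":-0.178,"z":-0.077,"turn":0.049},{"x":-0.183,"y":-0.178,"z":-0.077,"turn":0.049},{"x":-0.183,"y":-0.178,"z":-0.077,"turn":0.049}]'
python3 - <<'E'
from h import *
import pickle; c=cal("wrist"); pickle.dump(c,open("w8.pkl","wb"))
snap("wrist","pics/w8.png")
E
python3 go.py .4692 .1447 .03 6.7
```

```text
time_s: 21.92
tool_pos: [0.4702, 0.1438, 0.1003]
tool_rot: [-180.0, -0.0, 6.6]
force: [0.5, -0.0, -1.0]
grip_width: 0.0522
grasp_force: 15.0
t 21.98 pos [0.47   0.1439 0.1002] [-180.    -0.     6.6] q7 -115 grip 0.052 15.0 F [ 1.1  1.  -1.6]
delta [-0.0007 -0.0009  0.0702] turn -0.002
```

View pics/w8.png

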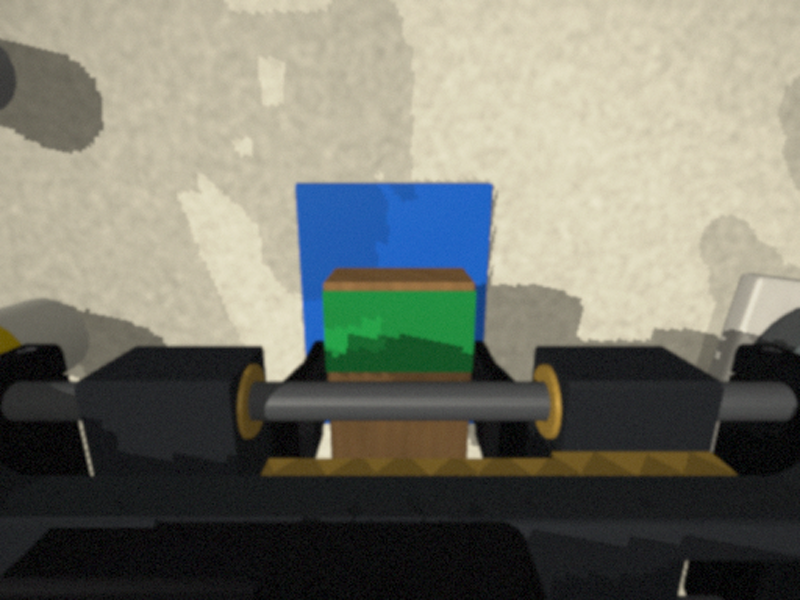

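Run:
```python
from h import *
import pickle
c=pickle.load(open("w8.pkl","rb"));k=1.5625
w=lambda u,v,z: back(c,(u+.5)/k-.5,(v+.5)/k-.5,z)[:2]
A,B=w(297,184,.004),w(493,184,.004);m=(A+B)/2
d=np.array([np.cos(np.radians(6.7)),np.sin(np.radians(6.7))])
print(A,B,np.linalg.norm(A-B),"mat centre",m-.075*d, "mat yaw",np.degrees(np.arctan2(*(A-B)[::-1]))-90)
C,D=w(324,282,.105),w(474,282,.105); print("box centre",(C+D)/2-.042*d,np.linalg.norm(C-D))
```

```text
[0.53658633 0.2069654 ] [0.54908376 0.09961365] 0.10807674199958296 mat centre [0.46834724 0.14453922] mat yaw 6.640240807791301
box centre [0.46846516 0.14241463] 0.05079568463763881
```

```bash
python3 -m crank '[{"x":-0.0003,"y":-0.0016,"z":0.02,"turn":-0.001},{"x":-0.0003,"y":-0.0016,"z":0.04,"turn":-0.001},{"x":-0.0003,"y":-0.0016,"z":0.058,"turn":-0.001},{"x":-0.0003,"y":-0.0016,"z":0.068,"turn":-0.001},{"x":-0.0003,"y":-0.0016,"z":0.071,"turn":-0.001},{"x":-0.0003,"y":-0.0016,"z":0.073,"turn":-0.001},{"x":-0.0003,"y":-0.0016,"z":0.073,"turn":-0.001},{"x":-0.0003,"y":-0.0016,"z":0.073,"turn":-0.001}]'
python3 go.py .4695 .1455 .0271 6.7
```

```text
time_s: 22.98
tool_pos: [0.469, 0.146, 0.0274]
tool_rot: [180.0, -0.0, 6.7]
force: [0.5, 0.2, -0.7]
grip_width: 0.0522
grasp_force: 15.0
t 22.98 pos [0.469  0.146  0.0274] [180.   -0.    6.7] q7 -122 grip 0.0522 15.0 F [ 0.5  0.2 -0.7]
delta [0.0004 0.0006 0.0003] turn 0.001
```

```bash
python3 -m crank '[{"x":0.0,"y":0.0005,"z":0.001,"turn":0},{"x":0.0,"y":0.0005,"z":0.001,"turn":0}]'
python3 -m crank '[{"x":0,"y":0,"z":0,"turn":0},{"x":0,"y":0,"z":0,"turn":0},{"x":0,"y":0,"z":0,"turn":0},{"x":0,"y":0,"z":0,"turn":0},{"x":0,"y":0,"z":-0.02,"turn":0},{"x":0,"y":0,"z":-0.06,"turn":0},{"x":0,"y":0,"z":-0.11,"turn":0},{"x":0,"y":0,"z":-0.16,"turn":0},{"x":0,"y":0,"z":-0.2,"turn":0},{"x":0,"y":0,"z":-0.22,"turn":0},{"x":0,"y":0,"z":-0.22,"turn":0}]' 0.087
python3 - <<'E'
from h import *
import pickle; pickle.dump(cal("wrist"),open("w9.pkl","wb"))
cv2.imwrite("pics/w9raw.png",imaging.read_camera("wrist")[:,:,::-1])
E
python3 go.py .574 .376 .24 7
```

```text
time_s: 23.22
tool_pos: [0.4691, 0.1458, 0.027]
tool_rot: [180.0, -0.0, 6.7]
force: [-3.1, -0.7, 6.0]
grip_width: 0.0518
grasp_force: 15.0
time_s: 24.6
tool_pos: [0.4696, 0.1457, 0.2472]
tool_rot: [179.9, -0.2, 6.7]
force: [0.1, 0.1, -0.5]
grip_width: 0.0868
grasp_force: 0.0
t 24.65 pos [0.4688 0.1453 0.2459] [180.   -0.    6.7] q7 -104 grip 0.0874 0.0 F [-0.3  0.1 -0.5]
delta [ 0.1315 -0.2167  0.0058] turn -0.005
```

```bash
python3 -m crank '[{"x":0.025,"y":-0.04,"z":0,"turn":-0.08},{"x":0.05,"y":-0.08,"z":0,"turn":-0.16},{"x":0.075,"y":-0.12,"z":0,"turn":-0.24},{"x":0.1,"y":-0.16,"z":0.003,"turn":-0.32},{"x":0.12,"y":-0.2,"z":0.005,"turn":-0.4},{"x":0.131,"y":-0.217,"z":0.005,"turn":-0.41},{"x":0.131,"y":-0.217,"z":0.005,"turn":-0.41},{"x":0.131,"y":-0.217,"z":0.005,"turn":-0.41},{"x":0.131,"y":-0.217,"z":0.005,"turn":-0.41}]'
python3 - <<'E'
from h import *
import pickle; c=cal("wrist"); pickle.dump(c,open("w10.pkl","wb"))
b=imaging.read_camera("wrist")[:,:,::-1]; cv2.imwrite("pics/w10raw.png",b)
a=cv2.imread("pics/w9raw.png")
f=lambda i: cv2.resize(i[80:280,156:356],None,fx=2,fy=2,interpolation=cv2.INTER_CUBIC)
cv2.imwrite("pics/c10.png",np.hstack([f(a),f(b)]))
E
python3 go.py .574 .376 .03 30
```

```text
time_s: 25.78
tool_pos: [0.5735, 0.375, 0.2408]
tool_rot: [179.9, 0.0, 30.2]
force: [0.3, -0.5, -0.3]
grip_width: 0.0869
grasp_force: 0.0
t 25.82 pos [0.5736 0.375  0.241 ] [179.9   0.   30.2] q7 -115 grip 0.0871 0.0 F [ 0.7  0.5 -0.4]
delta [ 0.0008 -0.0009  0.211 ] turn 0.003
```

View pics/c10.png

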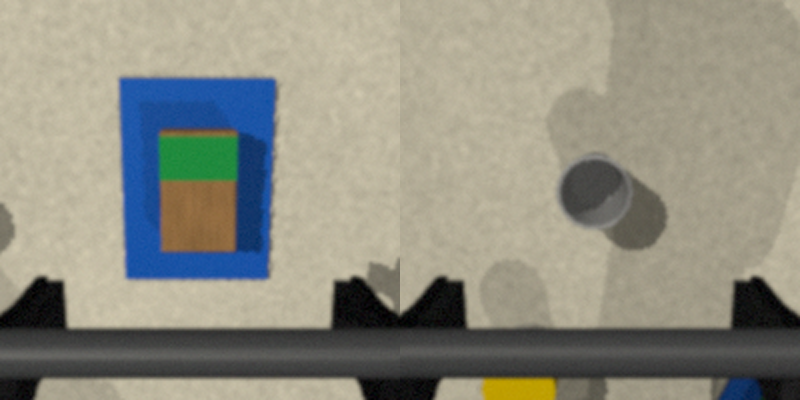

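Run:
```python
from h import *
import pickle
f=lambda n,u,v,z: back(pickle.load(open(n,"rb")),(u+.5)/2-.5+156,(v+.5)/2-.5+80,z)[:2]
b=np.array([f("w9.pkl",*q,.032) for q in [(159,130),(238,130),(236,251),(161,251)]])
m=np.array([f("w9.pkl",*q,.004) for q in [(120,78),(275,78),(269,278),(126,278)]])
for p in(b,m): print(p.mean(0).round(4),[round(np.linalg.norm(p[i]-p[i-1]),4) for i in range(4)],[np.degrees(np.arctan2(*(p[j]-p[i])[::-1])).round(1) for i,j in((3,0),(2,1))])
print("cup",f("w10.pkl",194.5,192,.048).round(4))
```

```text
[0.4684 0.1442] [np.float64(0.0839), np.float64(0.0523), np.float64(0.0839), np.float64(0.0527)] [np.float64(6.6), np.float64(6.9)]
[0.4698 0.1451] [np.float64(0.1479), np.float64(0.1079), np.float64(0.148), np.float64(0.1098)] [np.float64(6.4), np.float64(7.1)]
cup [0.5747 0.3775]
```

```bash
python3 -m crank '[{"x":0.0022,"y":-0.0016,"z":0.04,"turn":0},{"x":0.0022,"y":-0.0016,"z":0.08,"turn":0},{"x":0.0022,"y":-0.0016,"z":0.12,"turn":0},{"x":0.0022,"y":-0.0016,"z":0.16,"turn":0},{"x":0.0022,"y":-0.0016,"z":0.185,"turn":0},{"x":0.0022,"y":-0.0016,"z":0.202,"turn":0},{"x":0.0022,"y":-0.0016,"z":0.21,"turn":0},{"x":0.0022,"y":-0.0016,"z":0.21,"turn":0},{"x":0.0022,"y":-0.0016,"z":0.21,"turn":0}]'
python3 -m crank '[{"x":0,"y":0,"z":0,"turn":0},{"x":0,"y":0,"z":0,"turn":0},{"x":0,"y":0,"z":0,"turn":0},{"x":0,"y":0,"z":0,"turn":0},{"x":0,"y":0,"z":0,"turn":0},{"x":0,"y":0,"z":0,"turn":0}]' 0.03 12
python3 go.py .469 .1448 .12 30
```

```text
time_s: 26.95
tool_pos: [0.575, 0.3795, 0.0323]
tool_rot: [-180.0, -0.1, 30.2]
force: [-1.0, 0.3, -0.6]
grip_width: 0.0869
grasp_force: 0.0
time_s: 27.7
tool_pos: [0.5744, 0.3788, 0.0309]
tool_rot: [180.0, 0.0, 30.2]
force: [-0.4, -0.4, -0.6]
grip_width: 0.0479
grasp_force: 11.9
t 27.7 pos [0.5744 0.3788 0.0309] [180.    0.   30.2] q7 -120 grip 0.0479 11.9 F [-0.4 -0.4 -0.6]
delta [-0.2089  0.1491 -0.089 ] turn 0.004
```

```bash
python3 -m crank '[{"x":0,"y":0,"z":-0.02,"turn":0},{"x":0,"y":0,"z":-0.05,"turn":0},{"x":-0.01,"y":0.01,"z":-0.085,"turn":0},{"x":-0.045,"y":0.03,"z":-0.089,"turn":0},{"x":-0.08,"y":0.055,"z":-0.089,"turn":0},{"x":-0.115,"y":0.08,"z":-0.089,"turn":0},{"x":-0.15,"y":0.107,"z":-0.089,"turn":0},{"x":-0.18,"y":0.13,"z":-0.089,"turn":0},{"x":-0.2,"y":0.143,"z":-0.089,"turn":0},{"x":-0.209,"y":0.149,"z":-0.089,"turn":0},{"x":-0.209,"y":0.149,"z":-0.089,"turn":0},{"x":-0.209,"y":0.149,"z":-0.089,"turn":0}]'
python3 -m crank '[{"x":0,"y":0,"z":0.015,"turn":0},{"x":0,"y":0,"z":0.03,"turn":0},{"x":0,"y":0,"z":0.045,"turn":0},{"x":0,"y":0,"z":0.053,"turn":0},{"x":0,"y":0,"z":0.053,"turn":0},{"x":0,"y":0,"z":0.053,"turn":0}]'
python3 go.py .469 .1448 .0629 30
```

```text
time_s: 29.2
tool_pos: [0.4693, 0.1457, 0.1207]
tool_rot: [180.0, -0.1, 30.3]
force: [0.4, 0.5, -1.0]
grip_width: 0.0483
grasp_force: 11.9
time_s: 29.95
tool_pos: [0.4692, 0.1451, 0.0673]
tool_rot: [180.0, -0.0, 30.3]
force: [0.3, -0.3, -0.7]
grip_width: 0.0481
grasp_force: 11.9
t 29.95 pos [0.4692 0.1451 0.0673] [180.   -0.   30.3] q7 -100 grip 0.0481 11.9 F [ 0.3 -0.3 -0.7]
delta [-0.0003  0.0002  0.0044] turn 0.004
```

```bash
python3 -m crank '[{"x":0,"y":0,"z":0.003,"turn":0},{"x":0,"y":0,"z":0.0042,"turn":0},{"x":0,"y":0,"z":0.005,"turn":0},{"x":0,"y":0,"z":0.005,"turn":0}]'
python3 -m crank '[{"x":0,"y":0,"z":0,"turn":0},{"x":0,"y":0,"z":0,"turn":0},{"x":0,"y":0,"z":0,"turn":0},{"x":0,"y":0,"z":0,"turn":0},{"x":0,"y":0,"z":-0.02,"turn":0},{"x":0,"y":0,"z":-0.06,"turn":0},{"x":0,"y":0,"z":-0.11,"turn":0},{"x":0,"y":0,"z":-0.16,"turn":0},{"x":0,"y":0,"z":-0.185,"turn":0},{"x":0,"y":0,"z":-0.185,"turn":0},{"x":0,"y":0,"z":-0.185,"turn":0}]' 0.087
python3 - <<'E'
from h import *
import pickle; pickle.dump(cal("wrist"),open("w11.pkl","wb"))
cv2.imwrite("pics/w11raw.png",imaging.read_camera("wrist")[:,:,::-1])
E
python3 go.py .431 .350 .24 89
```

```text
time_s: 30.45
tool_pos: [0.4692, 0.1448, 0.0627]
tool_rot: [180.0, -0.0, 30.2]
force: [-1.9, -0.5, 5.2]
grip_width: 0.048
grasp_force: 12.3
time_s: 31.82
tool_pos: [0.4685, 0.1448, 0.2467]
tool_rot: [180.0, 0.1, 30.3]
force: [0.4, -0.1, 0.5]
grip_width: 0.087
grasp_force: 0.0
t 31.88 pos [0.4682 0.1447 0.2462] [-1.80e+02  1.00e-01  3.03e+01] q7 -82 grip 0.0868 0.0 F [0.6 0.7 0.4]
delta [ 0.0713 -0.196   0.0062] turn -1.025
```

```bash
python3 -m crank '[{"x":0.01,"y":-0.03,"z":0,"turn":-0.13},{"x":0.02,"y":-0.06,"z":0,"turn":-0.26},{"x":0.03,"y":-0.09,"z":0,"turn":-0.39},{"x":0.04,"y":-0.12,"z":0.002,"turn":-0.52},{"x":0.055,"y":-0.15,"z":0.004,"turn":-0.65},{"x":0.065,"y":-0.18,"z":0.006,"turn":-0.78},{"x":0.071,"y":-0.196,"z":0.006,"turn":-0.91},{"x":0.071,"y":-0.196,"z":0.006,"turn":-1.025},{"x":0.071,"y":-0.196,"z":0.006,"turn":-1.025},{"x":0.071,"y":-0.196,"z":0.006,"turn":-1.025},{"x":0.071,"y":-0.196,"z":0.006,"turn":-1.025}]'
python3 - <<'E'
from h import *
import pickle; c=cal("wrist"); pickle.dump(c,open("w12.pkl","wb"))
b=imaging.read_camera("wrist")[:,:,::-1]; cv2.imwrite("pics/w12raw.png",b)
a=cv2.imread("pics/w11raw.png")
f=lambda i: cv2.resize(i[80:280,156:356],None,fx=2,fy=2,interpolation=cv2.INTER_CUBIC)
cv2.imwrite("pics/c12.png",np.hstack([f(a),f(b)]))
E
python3 go.py .431 .35 .05 89
```

```text
time_s: 33.25
tool_pos: [0.4316, 0.3496, 0.2408]
tool_rot: [-180.0, 0.0, 88.9]
force: [0.5, -0.2, 0.6]
grip_width: 0.0867
grasp_force: 0.0
t 33.3 pos [0.4317 0.3496 0.2409] [-180.     0.    88.9] q7 -60 grip 0.0869 0.0 F [0.  0.2 0.1]
delta [ 0.0004 -0.0006  0.1909] turn -0.002
```

View pics/c12.png

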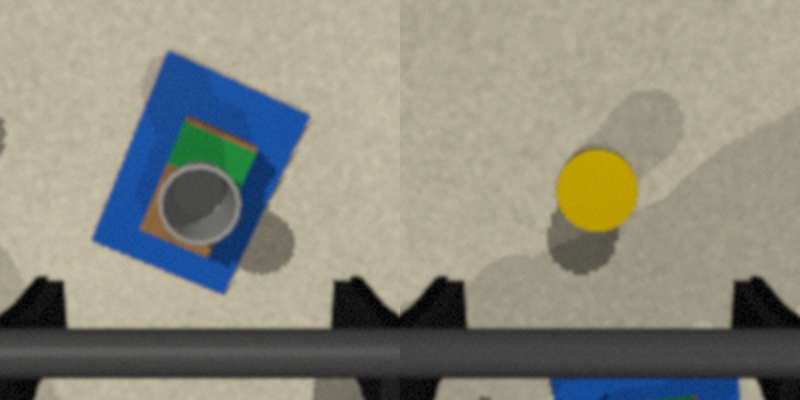

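Run:
```python
from h import *
import pickle
f=lambda n,u,v,z: back(pickle.load(open(n,"rb")),(u+.5)/2-.5+156,(v+.5)/2-.5+80,z)[:2].round(4)
print("cup",f("w11.pkl",200,204,.08),"jar",f("w12.pkl",197.5,190,.06))
b=np.array([f("w11.pkl",*q,.032) for q in [(187,118),(258,148),(210,257),(140,230)]]);print("box",b.mean(0))
```

```text
cup [0.4695 0.1435] jar [0.4306 0.3555]
box [0.468175 0.14375 ]
```

```bash
python3 -m crank '[{"x":0.0045,"y":-0.001,"z":0.04,"turn":0},{"x":0.0045,"y":-0.001,"z":0.08,"turn":0},{"x":0.0045,"y":-0.001,"z":0.12,"turn":0},{"x":0.0045,"y":-0.001,"z":0.15,"turn":0},{"x":0.0045,"y":-0.001,"z":0.173,"turn":0},{"x":0.0045,"y":-0.001,"z":0.185,"turn":0},{"x":0.0045,"y":-0.001,"z":0.19,"turn":0},{"x":0.0045,"y":-0.001,"z":0.19,"turn":0},{"x":0.0045,"y":-0.001,"z":0.19,"turn":0}]'
python3 -m crank '[{"x":0,"y":0,"z":0,"turn":0},{"x":0,"y":0,"z":0,"turn":0},{"x":0,"y":0,"z":0,"turn":0},{"x":0,"y":0,"z":0,"turn":0},{"x":0,"y":0,"z":0,"turn":0},{"x":0,"y":0,"z":0,"turn":0}]' 0.03 15
python3 go.py .468 .02 .19 89
```

```text
time_s: 34.42
tool_pos: [0.4311, 0.3549, 0.0519]
tool_rot: [179.9, -0.0, 89.0]
force: [0.4, -0.0, 0.4]
grip_width: 0.0871
grasp_force: 0.0
time_s: 35.17
tool_pos: [0.4306, 0.3545, 0.051]
tool_rot: [-180.0, 0.0, 89.0]
force: [-0.7, 0.2, 1.1]
grip_width: 0.0513
grasp_force: 15.0
t 35.17 pos [0.4306 0.3545 0.051 ] [-180.    0.   89.] q7 -69 grip 0.0513 15.0 F [-0.7  0.2  1.1]
delta [-0.3338  0.0434 -0.139 ] turn -0.001
```

```bash
python3 -m crank '[{"x":0,"y":0,"z":-0.03,"turn":0},{"x":0,"y":0,"z":-0.08,"turn":0},{"x":0,"y":0.0,"z":-0.13,"turn":0},{"x":-0.03,"y":0.005,"z":-0.139,"turn":0},{"x":-0.07,"y":0.01,"z":-0.139,"turn":0},{"x":-0.115,"y":0.017,"z":-0.139,"turn":0},{"x":-0.16,"y":0.023,"z":-0.139,"turn":0},{"x":-0.205,"y":0.029,"z":-0.139,"turn":0},{"x":-0.25,"y":0.035,"z":-0.139,"turn":0},{"x":-0.29,"y":0.04,"z":-0.139,"turn":0},{"x":-0.32,"y":0.043,"z":-0.139,"turn":0},{"x":-0.334,"y":0.0435,"z":-0.139,"turn":0}]'
python3 -m crank '[{"x":0,"y":0,"z":0,"turn":0},{"x":0,"y":0,"z":0.03,"turn":0},{"x":0,"y":0,"z":0.06,"turn":0},{"x":0,"y":0,"z":0.09,"turn":0},{"x":0,"y":0,"z":0.115,"turn":0},{"x":0,"y":0,"z":0.13,"turn":0},{"x":0,"y":0,"z":0.134,"turn":0},{"x":0,"y":0,"z":0.134,"turn":0},{"x":0,"y":0,"z":0.134,"turn":0}]'
python3 go.py .4683 .0201 .051 89
```

```text
time_s: 36.67
tool_pos: [0.4679, 0.018, 0.1898]
tool_rot: [-180.0, 0.0, 88.8]
force: [-0.2, 0.6, -0.7]
grip_width: 0.0511
grasp_force: 15.0
time_s: 37.8
tool_pos: [0.4689, 0.0197, 0.0569]
tool_rot: [179.9, 0.0, 89.0]
force: [0.8, 0.2, -0.8]
grip_width: 0.0517
grasp_force: 15.0
t 37.8 pos [0.4689 0.0197 0.0569] [179.9   0.   89. ] q7 -23 grip 0.0517 15.0 F [ 0.8  0.2 -0.8]
delta [ 0.0004 -0.0006  0.0059] turn -0.001
```

```bash
python3 -m crank '[{"x":0.0004,"y":-0.0006,"z":0.003,"turn":0},{"x":0.0004,"y":-0.0006,"z":0.0055,"turn":0},{"x":0.0004,"y":-0.0006,"z":0.0062,"turn":0},{"x":0.0004,"y":-0.0006,"z":0.0062,"turn":0}]'
python3 go.py .4683 .0201 .051 89
```

```text
time_s: 38.3
tool_pos: [0.4677, 0.0199, 0.0509]
tool_rot: [-180.0, 0.1, 89.0]
force: [-3.5, -0.9, 11.2]
grip_width: 0.0511
grasp_force: 15.0
t 38.3 pos [0.4677 0.0199 0.0509] [-1.8e+02  1.0e-01  8.9e+01] q7 -23 grip 0.0511 15.0 F [-3.5 -0.9 11.2]
delta [ 0.0002  0.0006 -0.0001] turn -0.001
```

```bash
python3 -m crank '[{"x":0,"y":0,"z":-0.0005,"turn":0},{"x":0,"y":0,"z":-0.0005,"turn":0},{"x":0,"y":0,"z":-0.0005,"turn":0},{"x":0,"y":0,"z":-0.0005,"turn":0},{"x":0,"y":0,"z":-0.0005,"turn":0},{"x":0,"y":0,"z":-0.02,"turn":0},{"x":0,"y":0,"z":-0.06,"turn":0},{"x":0,"y":0,"z":-0.11,"turn":0},{"x":0,"y":0,"z":-0.16,"turn":0},{"x":0,"y":0,"z":-0.2,"turn":0},{"x":0,"y":0,"z":-0.2,"turn":0},{"x":0,"y":0,"z":-0.2,"turn":0}]' 0.087
python3 - <<'E'
from h import *
import pickle; c=cal("wrist"); pickle.dump(c,open("w13.pkl","wb"))
b=imaging.read_camera("wrist")[:,:,::-1]; cv2.imwrite("pics/w13raw.png",b)
s=imaging.read_camera("scene")[:,:,::-1]; t=imaging.read_camera("top")[:,:,::-1]
r=lambda i,k: cv2.resize(i,None,fx=k,fy=k,interpolation=cv2.INTER_CUBIC)
x=np.hstack([r(b[60:260,156:356],2),r(t[160:320,240:400],2.5)])
y=r(s[120:220,110:370],800/260)[:200*1]
y=r(s[140:205,110:370],800/260)
cv2.imwrite("pics/c13.png",np.vstack([x,y]))
E
python3 go.py .4683 .0201 .25 89
```

```text
time_s: 39.8
tool_pos: [0.467, 0.02, 0.2491]
tool_rot: [-179.9, 0.0, 89.0]
force: [-0.5, 0.2, 0.2]
grip_width: 0.0871
grasp_force: 0.0
t 39.95 pos [0.4666 0.0203 0.2486] [-1.799e+02 -1.000e-01  8.900e+01] q7 2 grip 0.0873 0.0 F [ 0.2 -0.2 -0.2]
delta [-0.0002  0.0017 -0.0014] turn -0.0
```

View pics/c13.png

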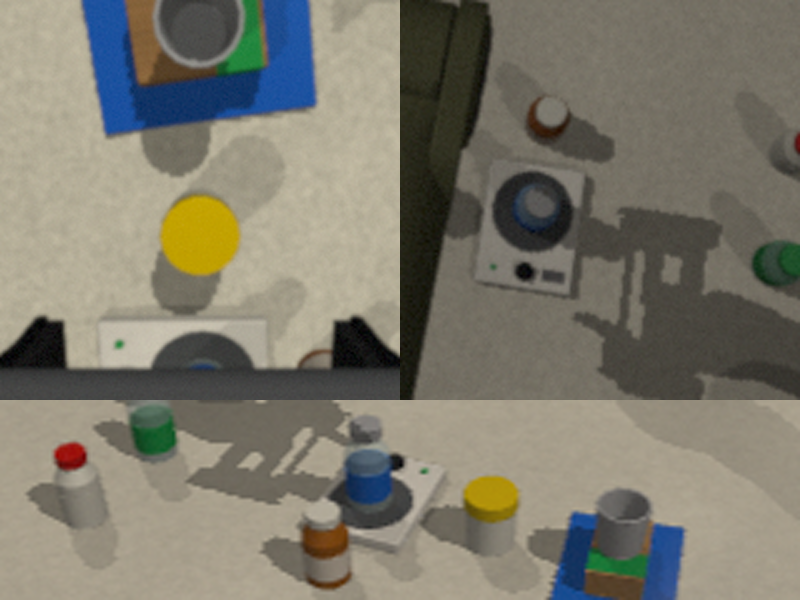

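Run:
```python
from h import *
import pickle
c=pickle.load(open("w13.pkl","rb"))
f=lambda u,v,z: back(c,(u+.5)/2-.5+156,(v+.5)/2-.5+60,z)[:2].round(4)
print("jar",f(200,235,.06),"cup",f(199,17,.08),"plate side",f(98,319,.014),f(267,319,.014))
```

```text
jar [0.4673 0.0209] cup [0.4688 0.1444] plate side [ 0.3894 -0.0518] [ 0.5166 -0.0541]
```

```bash
python3 -c "
from cell import env
print(env.sign_off())"
```

```text
the job is handed in; nothing more can be done
None
```

The treatment place is laid out as asked and handed in at about 40 s on the robot's clock. In the last pictures everything stands upright and released, each piece within about 2 mm of its target, and the green-labelled and red-capped vials were not touched.

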